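# Graphite pad from the rack into the pad holder

### The arm

A 6-joint arm with a two-finger parallel gripper is mounted at the origin on a cart in front of the work surface, level with it; the furniture and walls round the work are solid. World frame = base frame: x ahead of the robot, y to its left, z up, the work surface at z = 0. Lengths are in m, angles in rad, forces in N, time in s.
With the tool pointing down it reaches from about 0.3 to 0.775 m from the base axis. Payload 14.6 kg.
Tool frame: the origin (TCP) lies on the centre line of the jaws, within the pads' length; the fingertips stand ctrl.tcp_to_tips ahead of it and the grasp point (between the pads) lies 2 mm behind it (ctrl.tcp_to_tips is the distance from the TCP to the fingertips, in m); z points along the fingers, y is the line along which they close (so a half turn about z gives the same grasp; the last joint's range is limited). The gripper opens to 94 mm and grips with 3 to 60 N. Pads are 16 mm wide; open, the fingers measure 119 mm over their backs; the gripper's body (75 mm by 177 mm) begins 78 mm behind the grasp point.
Start: joints at [1.194, 0.3, 1.521, -0, 1.321, -0.067], TCP at [0.168, 0.524, 0.222] pointing down, gripper open.
Joint ranges: [-3.03, 3.03], [-0.79, 2.21], [0.23, 2.52], [-1.04, 4.18], [0, 3.07], [-2.55, 2.55]. Speed limits (rad/s): [2.22, 2.22, 2.57, 3.14, 3.14, 3.14].

### API

Orientations are given as [roll, pitch, yaw] about the fixed x, y, z axes, in that order (R = Rz(yaw) Ry(pitch) Rx(roll)).
In Python, from station import telemetry, viewer, hand_in, ctrl gives the robot as it stands.
- The arm moves only by the tool step_arm, never from a script. Its argument "plan" is a list of rows, each an object of numbers: "dx", "dy", "dz": the shift along the tool's x, y, z scaled (see below); "rx", "ry", "rz": the turn, a rotation vector about the tool's x, y, z scaled (see below); "claw": the closure, from 0 (fully open) to 1 (shut). In form: [{"dx": .., "dy": .., "dz": .., "rx": .., "ry": .., "rz": .., "claw": ..}, ...]. A call has 1 to 10 rows; each row shifts and turns the commanded pose from where the row before left it, along the tool's axes as they then stand; what a row does not reach is not made up. The controller multiplies each number of a shift by 0.1 m and each number of a turn by 90 degrees. A row lasts 1/10 s, in which the tool goes at most 50 mm and 8.59 degrees, less where a joint would pass 70% of its speed; a pose out of reach is approached as far as the arm can. A call with a number of a shift or a turn outside -1 to 1 is refused whole. A call with a gripper value outside its range is refused whole. The fingers move at their own pace and stop on an object; "grip_force" is the grip in N (left out, the last holds). Time passes only in rows, so rows that do not move let the fingers close. It gives the time, the measured TCP pose, the force, the opening and the grip force at its end, in the units of the state.
- telemetry.get_obs(): the state, without advancing time (a new reading comes with each control period).
- viewer.camera(name): name is "scene" or "side" or "wrist"; returns a dict with "img" (420x560x3 uint8, red, green, blue), "z_map" (420x560 float32, m along the optical axis (not along the pixel's ray), 0 where there is no reading), "fx", "fy", "cx", "cy" (pixels), "R" (3x3) and "t" (3): a world point X has camera coordinates R X + t; the wrist camera has in their place "tool_from_camera" (4x4, takes a point from camera to tool coordinates, whose origin is the TCP and whose axes are the flange's). Camera axes: x right, y down, z forward; pixel columns grow to the right and rows downward; lengths in m; the calibration is good to about 2 mm. A picture is of the moment at which its call begins: read the wrist's pose just before it.
- hand_in(): hands the job in; it is judged then, once.
Trained networks look in a picture, given as the dict that the camera call returned (one of the last four; its "shot" number tells which), for a name from the list of things; names that differ only in an ending like _2 or _b are one class to them, and where a whole thing is asked for, a point or a joint stands for the part that bears it (a point fixed in the world has none). Each returns a list of dicts, best first, with "score" (0 to 1); they miss things now and then, are a little off and sometimes report something else, mostly with a low value. They report only what shows in the picture. A call takes as long as a camera call.
- viewer.recognise(target, picture): "rect" ([left, top, right, bottom] in pixels, round what is visible of it).
The state is a dict: "time_s": time; "qpos": joint angles; "joint_vel": joint speeds; "tau": joint torques, N m; "ee_pos": TCP position; "eef_rot": TCP orientation; "force": force on the tool from outside, world axes, zero at the start; "moment": the same for the moment, N m; "grip_width": finger opening in m; "grip_force": force on a finger pad.
Only numpy, scipy, OpenCV 4.12 (cv2) and the standard library are available. Lean on these libraries where they do the work, as an engineer would, in place of code of your own. Each camera call takes 0.05 s, during which the arm holds its last target. There are 200 camera calls.

### The job

Lift the grooved graphite pad off its keyhole screw on the rack and park it on the slope of the angle block, grooves outward and its plain end down on the ledge, letting go of it there to take a fresh hold across its sides. Then lay it level on the rail of the pad holder, grooves up, and push it keyhole end first under the hooked jaw until it is fully home against the stop, and let go. Graphite is brittle, so do not let it drop to the trolley top, and leave the frit bin and the tweezers where they are.

Things in the scene. Friction and masses are not known exactly. Their poses are not given: they have to be found in the camera images.
- pad: Dark graphite plate 150 long (x) x 56 wide (y) x 10 thick (z), about 0.22 kg, centre of mass near its middle. Origin: centre of its plain underside; z points out of the grooved face, x to the keyhole end. Keyhole right through: hole 20 across centred at x = +40, a slot 9 wide from it ends at x = +60. At the start it hangs on the screw by the slot's end: x up, grooves to the robot, underside 1 off the upright.
- pad_end (a point): Middle of the pad's keyhole end face: 75 along the pad's x from its origin, 5 along its z. Axes as the pad.
- rack: Fixed steel rack: foot 110 x 220 x 8, two upright flat bars 36 wide, 252 high, 124 apart; shears hang on the left bar, the pad on the right one. Origin: under the middle of the rack, z up, y to the left, x away from the robot side. The pad stands 10 past its upright on either side, so fingertips may reach past the bar.
- screw_head (a point): Centre of the front of the screw head that carries the pad, 215 above the trolley. Head 14 across, 4 thick, on a level shank 6 across and 14 long that stands out of the upright along the rack's -x. From hanging, lifting the pad 17 (14 to 20 will do) brings its round hole over the head; then it pulls off along the rack's -x, free after 20.
- angle_block: Fixed steel angle block: wedge 40 wide on a foot 150 x 90 x 8. Origin: under the middle of the foot; x level, away from the robot side, y left, z up. Its slope rises at 45 degrees towards +x (facing -x and up), 141 long, 40 wide, top edge 130 high. At its toe a ledge stands 8 proud of the slope and carries the pad's end. The pad overhangs the wedge by 8 on either side.
- slope_seat (a point): Point on the slope's surface where the pad's origin lies when the pad rests on the slope, plain end on the ledge, keyhole end up. 89 above the trolley. Axes as the angle block (not tilted).
- holder: Fixed steel pad holder: foot 200 x 90 x 8, on it a level rail 40 wide, 150 long, its top 36 high (the pad overhangs it 8 either side), a jaw at its +x end. Origin: under the middle of the foot; x along the rail to the jaw, away from the robot side, y left, z up. The jaw: cheeks 61 apart with a flared mouth, a hook plate 14 above the rail, a stop face. The pad slides in level along +x.
- stop (a point): On the jaw's stop face, where pad_end lies when the pad is fully home. Axes as the holder, 41 above the trolley. The hook plate covers the last 18 before the stop, the flared mouth begins 31 before it, its hook lip 27 before it.
- frit_bin: Green steel bin 138 x 96 x 68 standing loose in the middle of the work; origin under its centre. To be left alone.
- steel_tweezers: Long steel tweezers, 175 x 24 x 9, lying loose; origin under its centre. To be left alone.

How it is judged:
On the way, in this order (a step that is already met when the one before it is completed fails the run):
1. the pad is off its screw, clear of the rack (distance between pad_end and screw_head above 0.08 m), for 0.1 s.
2. the pad rests on the slope of the angle block, plain end on the ledge, grooves outward, let go (distance between pad and slope_seat below 0.012 m and angle between pad's own z axis and vertical between 0.7 and 0.87 rad and angle between pad's own x axis and vertical below 0.95 rad and angle between the y axis of pad and the y axis of angle_block, either way round below 0.12 rad and contact force between pad and the fingers below 0.1 N and linear speed of pad below 0.02 m/s), for 0.3 s.
At the end, for the whole second after the job is handed in: The pad lies level (within 0.04 rad) and at rest on the holder's rail, grooves up, its keyhole end under the hook and within 5 mm of the stop, within 5 mm sideways and 3 mm in height of the home point, in line with the holder within 0.08 rad (x of pad_end in the frame of stop between -0.005 and 0.003 m and y of pad_end in the frame of stop between -0.005 and 0.005 m and z of pad_end in the frame of stop between -0.003 and 0.003 m and angle between pad's own z axis and vertical below 0.04 rad and angle between the x axis of pad and the x axis of holder, either way round below 0.08 rad and linear speed of pad below 0.01 m/s); the robot touches nothing.
It fails at once if the pad drops to the trolley top (height (world z) of pad below 0.025 m).
It fails at once if the frit bin is moved more than 30 mm (distance of frit_bin from where it was at the start of the episode above 0.03 m).
It fails at once if the tweezers is moved more than 30 mm (distance of steel_tweezers from where it was at the start of the episode above 0.03 m).
It also fails if it takes over 61 s, if anything falls off the work surface, if the arm or the gripper's body presses on something with over 40 N, if the wrist force passes 120 N, or if a joint passes its speed limit or range.

## Working session

There is one attempt and no reset: what is moved stays moved. The work goes in short steps, Python scripts to look and compute and a tool call to move; the robot and the scene stay as the last step left them, time stands still between calls to the robot, and variables do not carry over. Pictures are saved under pics/ and viewed, at most 10 in all, crops included, and the job is handed in when it is done.

Besides the shell and the picture viewer there is one more tool, called after "Call:" as a command line: name --argument value ..., lists and objects as JSON in quotes. step_arm: Moves the arm, as the interface text tells. Shifts and turns lie within -1 to 1; 1 stands for 0.1 m of shift or 90 degrees of turn. Its arguments: {"type":"object","properties":{"plan":{"type":"array"},"grip_force":{"type":"number"}},"required":["plan"]}

```bash
ls; mkdir -p pics; cat > h.py <<'E'
import numpy as np, cv2
from station import telemetry, viewer, hand_in, ctrl
from scipy.spatial.transform import Rotation as Ro
def cloud(p):
    z=p["z_map"]; v,u=np.mgrid[:z.shape[0],:z.shape[1]]
    c=np.stack([(u-p["cx"])/p["fx"]*z,(v-p["cy"])/p["fy"]*z,z],-1)
    if "tool_from_camera" in p:
        o=p["obs"]; T=p["tool_from_camera"]; c=c@T[:3,:3].T+T[:3,3]
        w=c@Ro.from_euler("xyz",o["eef_rot"]).as_matrix().T+o["ee_pos"]
    else: w=(c-p["t"])@p["R"]
    w[z==0]=np.nan; return w
def shot(n):
    o=telemetry.get_obs(); p=viewer.camera(n); p["obs"]=o; return p
def save(p,name): cv2.imwrite("pics/"+name,p["img"][:,:,::-1])
E
python3 - <<'E'
from h import *
print(ctrl.tcp_to_tips, telemetry.get_obs()["eef_rot"])
ims=[]
for n in("scene","side"):
    p=shot(n); np.savez(n+".npz",w=cloud(p),img=p["img"]); ims.append(p["img"])
    print(n,p["fx"],-p["R"].T@p["t"],p["R"][2])
    for t in("pad","rack","angle_block","holder","frit_bin","steel_tweezers","screw_head"):
        for d in viewer.recognise(t,p)[:2]: print(t,round(d["score"],2),np.round(d["rect"]))
    save(p,n+".png")
E
```

```text
pics
0.017 [-3.14038973e+00 -9.42561548e-05  2.83179238e+00]
scene 426.24744039043424 [0.24873421 0.46341672 0.81840444] [ 0.39825811 -0.50359739 -0.76666821]
pad 0.89 [267. 149. 291. 213.]
rack 0.91 [200. 139. 301. 272.]
angle_block 0.63 [197. 301. 286. 392.]
holder 0.69 [319. 163. 404. 219.]
frit_bin 0.56 [283. 238. 366. 318.]
screw_head 0.7 [202. 139. 304. 273.]
side 436.7143198243945 [0.64692719 0.8696969  0.53719372] [-0.07110096 -0.90371673 -0.42218565]
pad 0.72 [237. 158. 251. 228.]
rack 0.79 [193. 151. 260. 300.]
angle_block 0.76 [276. 276. 371. 361.]
holder 0.73 [247. 192. 323. 230.]
frit_bin 0.58 [288. 236. 356. 286.]
steel_tweezers 0.67 [286. 234. 355. 242.]
screw_head 0.59 [188. 154. 263. 299.]
screw_head 0.54 [237. 160. 253. 231.]
```

View pics/scene.png

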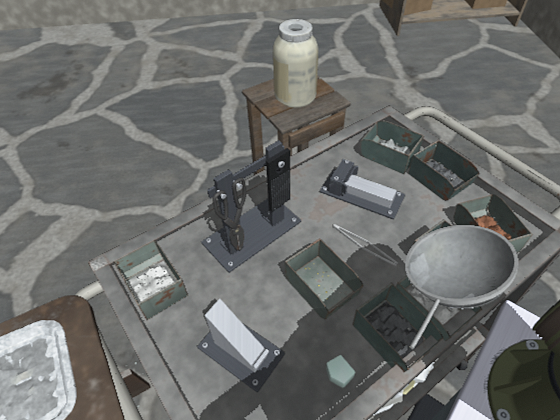

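View pics/side.png

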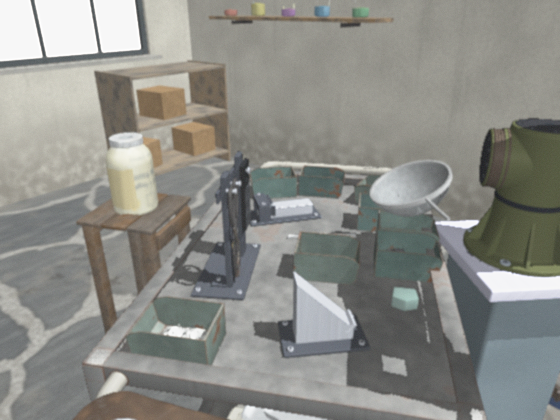

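The scene shows the rack at (250,210) with the pad at (279,180), the angle block at (240,345), the holder at (360,190), the bin at (322,278) and the tweezers at (365,245). Next I fit planes and rectangles to these.

```bash
cat > fit.py <<'E'
from h import *
S=np.load("scene.npz");D=np.load("side.npz")
def sub(w,r): 
    l,t,R,b=map(int,r); q=w[t:b,l:R].reshape(-1,3); return q[~np.isnan(q[:,0])]
def rect(q,lab):
    c,s,a=cv2.minAreaRect(q[:,:2].astype(np.float32)*1000); print(lab,len(q),"c",np.round(c,1),"s",np.round(s,1),"a",round(a,2),"z",np.round(np.percentile(q[:,2],[5,50,95])*1000,1))
for W,nm,R in((S["w"],"scene",dict(ab=[197,301,286,392],ho=[315,158,408,222],fb=[283,238,366,318],rk=[200,139,301,272],pad=[264,146,294,216],tw=[330,220,398,265])),
           (D["w"],"side",dict(ab=[276,276,371,361],ho=[247,192,323,230],rk=[193,151,260,300],pad=[235,156,253,230],fb=[288,236,356,290]))):
    print(nm)
    q=sub(W,R["ab"]); f=q[(q[:,2]>.003)&(q[:,2]<.013)]; rect(f,"ab foot")
    s=q[(q[:,2]>.04)&(q[:,2]<.12)]; 
    # RANSAC slope
    best=None;rng=np.random.default_rng(0)
    def ransac(s,cond):
        best=np.zeros(len(s),bool)
        for _ in range(600):
            a=s[rng.choice(len(s),3,0)]; n=np.cross(a[1]-a[0],a[2]-a[0]); L=np.linalg.norm(n)
            if L<1e-7: continue
            n/=L; n*=np.sign(n[2]) or 1
            if not cond(n): continue
            i=abs((s-a[0])@n)<.0025
            if i.sum()>best.sum(): best=i
        if best.sum()<5: return None
        p=s[best]; c=p.mean(0); n=np.linalg.svd(p-c)[2][2]; return p,c,n*np.sign(n[2])
    r=ransac(s,lambda n:.55<n[2]<.85)
    if r: print("slope c",r[1].round(4),"n",r[2].round(3),"yaw",np.degrees(np.arctan2(-r[2][1],-r[2][0])).round(2)); rect(r[0],"slope")
    q=sub(W,R["ho"]); rect(q[(q[:,2]>.031)&(q[:,2]<.041)],"rail"); rect(q[(q[:,2]>.003)&(q[:,2]<.013)],"ho foot"); rect(q[q[:,2]>.044],"jaw")
    q=sub(W,R["fb"]); rect(q[(q[:,2]>.06)&(q[:,2]<.075)],"bin rim")
    q=sub(W,R["rk"]); rect(q[(q[:,2]>.003)&(q[:,2]<.013)],"rk foot")
    q=sub(W,R["pad"]); s=q[q[:,2]>.09]; r=ransac(s,lambda n:abs(n[2])<.1)
    if r:
        n=r[2]*-np.sign(r[2][0]); print("pad pl c",r[1].round(4),"n",n.round(3),"yaw",np.degrees(np.arctan2(-n[1],-n[0])).round(2),"z",np.percentile(r[0][:,2],[1,99]).round(4),len(r[0]))
        t=np.array([n[1],-n[0],0]); e=r[0]@t; print("  lateral range",np.percentile(e,[1,99]).round(4),"mid xy",(r[1]+t*(np.percentile(e,[1,99]).mean()-r[1]@t)).round(4))
    if "tw" in R: q=sub(W,R["tw"]); rect(q[(q[:,2]>.004)&(q[:,2]<.02)],"tw")
E
python3 fit.py
```

```text
scene
ab foot 2653 c [538.  257.9] s [185.6 185.9] a 37.62 z [ 3.2  8.6 11.7]
slope c [0.5243 0.2664 0.0806] n [-0.706 -0.027  0.708] yaw 2.22
slope 1233 c [522.9 265.7] s [84.5 40.9] a 2.15 z [ 44.3  80.9 116.2]
rail 767 c [ 558.  -272.8] s [156.5 164.5] a 11.87 z [32.5 37.8 40.3]
ho foot 2068 c [ 557.5 -249.7] s [247.2 226.4] a 35.07 z [ 3.1  5.2 11.9]
jaw 488 c [ 578.  -278.3] s [217.1  81.1] a 65.52 z [46.6 59.4 62.9]
bin rim 477 c [451.4  61.5] s [ 97.8 193.9] a 76.03 z [60.8 67.8 71.4]
rk foot 3485 c [736.3 -10.9] s [245.9 342.6] a 36.33 z [ 3.3  9.2 12.1]
pad pl c [ 0.649  -0.021   0.1672] n [-0.98   0.197  0.003] yaw -11.37 z [0.0915 0.236 ] 977
  lateral range [0.0784 0.1348] mid xy [ 0.6488 -0.0217  0.1672]
tw 600 c [ 464.1 -102.7] s [169.7 134.7] a 36.4 z [ 4.1  5.3 11.6]
side
ab foot 1934 c [517.4 207.6] s [231.7 160.8] a 84.09 z [ 4.2  6.3 10.8]
slope c [0.5274 0.273  0.0815] n [-0.706  0.014  0.708] yaw -1.11
slope 584 c [528.8 268. ] s [85.  43.6] a 2.68 z [ 45.2  82.2 116.8]
rail 317 c [ 547.2 -228.5] s [155.7  85.1] a 9.84 z [31.6 33.3 38.9]
ho foot 688 c [ 529.3 -265.1] s [207.6 214.2] a 86.56 z [ 3.5  5.9 11.8]
jaw 363 c [ 608.7 -130.8] s [265.  62.] a 85.59 z [ 46.2  55.3 144.8]
bin rim 220 c [484.   56.1] s [ 99.9 122.1] a 75.54 z [60.3 63.5 66.7]
rk foot 2151 c [ 642.1 -224.2] s [750.7 109.8] a 78.67 z [ 4.1  6.  11. ]
pad pl c [0.6531 0.0077 0.1669] n [-0.976  0.217  0.009] yaw -12.53 z [0.0914 0.231 ] 510
  lateral range [0.0948 0.2342] mid xy [0.6564 0.0226 0.1669]
```

```bash
cat >> h.py <<'E'
def tool(yaw,tilt):  # tool y=left of thing's yaw (deg), tool z tilted forward of down by tilt deg
    y=Ro.from_euler("z",yaw,degrees=True); t=np.radians(tilt)
    z=np.array([np.sin(t),0,-np.cos(t)]); Y=np.array([0,1.,0]); X=np.cross(Y,z)
    return y*Ro.from_matrix(np.stack([X,Y,z],1))
def move(p,R,N,p0=None,R0=None):
    o=telemetry.get_obs(); p0=np.array(o["ee_pos"]) if p0 is None else p0; R0=Ro.from_euler("xyz",o["eef_rot"]) if R0 is None else R0
    w=(R0.inv()*R).as_rotvec()/N
    M=sum((R0*Ro.from_rotvec(w*k)).as_matrix() for k in range(N)); d=np.linalg.solve(M,np.array(p)-p0)
    print(f"N={N} d",(d*10).round(4),"r",(w/(np.pi/2)).round(4),"| mm/row",round(np.linalg.norm(d)*1e3,1),"deg/row",round(np.degrees(np.linalg.norm(w)),2))
E
python3 - <<'E'
from h import *
S=np.load("scene.npz");w=S["w"];im=S["img"].astype(int).sum(2)
m=np.zeros(im.shape,bool);m[158:222,315:408]=1
for th in (330,400):
    q=w[m&(im>th)];q=q[(abs(q[:,2]-.037)<.006)]
    c,s,a=cv2.minAreaRect(q[:,:2].astype(np.float32)*1000);print("rail",len(q),np.round(c,1),np.round(s,1),round(a,2),np.median(q[:,2]).round(4))
    c=np.median(q,0);e=np.linalg.svd((q-q.mean(0))[:,:2],full_matrices=False)[2][0];print("pca",q.mean(0).round(4),np.degrees(np.arctan(e[1]/e[0])).round(2))
q=w[m];q=q[(q[:,2]>.045)&(q[:,2]<.09)];q=q[(q[:,0]<.75)];print("jaw",np.percentile(q,[2,50,98],axis=0).round(3))
crop=S["img"][140:235,190:420,::-1];cv2.imwrite("pics/crop.png",cv2.resize(crop,None,fx=3.4,fy=3.4,interpolation=3))
move([.44,.02,.30],tool(-11.4,45),20)
E
```

```text
rail 656 [ 532.9 -233.9] [122.7  44.1] 9.59 0.038
pca [ 0.53   -0.2325  0.0379] 9.78
rail 599 [ 533.  -234.3] [122.8  42.8] 10.07 0.0382
pca [ 0.5301 -0.234   0.0383] 9.95
jaw [[ 0.503 -0.36   0.046]
 [ 0.603 -0.22   0.059]
 [ 0.628 -0.181  0.064]]
N=20 d [-0.2022 -0.2085  0.0347] r [-0.0014 -0.025  -0.0033] | mm/row 29.3 deg/row 2.27
```

View pics/crop.png

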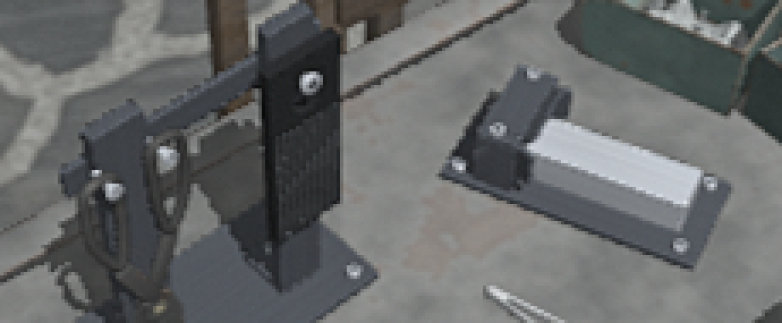

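The crop shows the pad's screw at crop (312,85), a crossbar joining the uprights near their tops, the holder jaw at (520,130) and the bright rail at (610,180). Moving to a look pose.

Call:
step_arm --plan '[{"dx":-0.2,"dy":-0.21,"dz":0.035,"ry":-0.025,"rz":-0.003,"claw":0},{"dx":-0.2,"dy":-0.21,"dz":0.035,"ry":-0.025,"rz":-0.003,"claw":0},{"dx":-0.2,"dy":-0.21,"dz":0.035,"ry":-0.025,"rz":-0.003,"claw":0},{"dx":-0.2,"dy":-0.21,"dz":0.035,"ry":-0.025,"rz":-0.003,"claw":0},{"dx":-0.2,"dy":-0.21,"dz":0.035,"ry":-0.025,"rz":-0.003,"claw":0},{"dx":-0.2,"dy":-0.21,"dz":0.035,"ry":-0.025,"rz":-0.003,"claw":0},{"dx":-0.2,"dy":-0.21,"dz":0.035,"ry":-0.025,"rz":-0.003,"claw":0},{"dx":-0.2,"dy":-0.21,"dz":0.035,"ry":-0.025,"rz":-0.003,"claw":0},{"dx":-0.2,"dy":-0.21,"dz":0.035,"ry":-0.025,"rz":-0.003,"claw":0},{"dx":-0.2,"dy":-0.21,"dz":0.035,"ry":-0.025,"rz":-0.003,"claw":0}]'

```text
$.plan[0]: bad value
```

Call:
step_arm --plan '[{"dx":-0.2,"dy":-0.21,"dz":0.035,"ry":-0.025,"rz":-0.003,"claw":0},{"dx":-0.2,"dy":-0.21,"dz":0.035,"ry":-0.025,"rz":-0.003,"claw":0},{"dx":-0.2,"dy":-0.21,"dz":0.035,"ry":-0.025,"rz":-0.003,"claw":0},{"dx":-0.2,"dy":-0.21,"dz":0.035,"ry":-0.025,"rz":-0.003,"claw":0},{"dx":-0.2,"dy":-0.21,"dz":0.035,"ry":-0.025,"rz":-0.003,"claw":0},{"dx":-0.2,"dy":-0.21,"dz":0.035,"ry":-0.025,"rz":-0.003,"claw":0},{"dx":-0.2,"dy":-0.21,"dz":0.035,"ry":-0.025,"rz":-0.003,"claw":0},{"dx":-0.2,"dy":-0.21,"dz":0.035,"ry":-0.025,"rz":-0.003,"claw":0},{"dx":-0.2,"dy":-0.21,"dz":0.035,"ry":-0.025,"rz":-0.003,"claw":0},{"dx":-0.2,"dy":-0.21,"dz":0.035,"ry":-0.025,"rz":-0.003,"claw":0}]'

```text
$.plan[0]: bad value
```

Call:
step_arm --plan '[{"dx":-0.2,"dy":-0.21,"dz":0.035,"rx":0,"ry":-0.025,"rz":-0.003,"claw":0},{"dx":-0.2,"dy":-0.21,"dz":0.035,"rx":0,"ry":-0.025,"rz":-0.003,"claw":0},{"dx":-0.2,"dy":-0.21,"dz":0.035,"rx":0,"ry":-0.025,"rz":-0.003,"claw":0},{"dx":-0.2,"dy":-0.21,"dz":0.035,"rx":0,"ry":-0.025,"rz":-0.003,"claw":0},{"dx":-0.2,"dy":-0.21,"dz":0.035,"rx":0,"ry":-0.025,"rz":-0.003,"claw":0},{"dx":-0.2,"dy":-0.21,"dz":0.035,"rx":0,"ry":-0.025,"rz":-0.003,"claw":0},{"dx":-0.2,"dy":-0.21,"dz":0.035,"rx":0,"ry":-0.025,"rz":-0.003,"claw":0},{"dx":-0.2,"dy":-0.21,"dz":0.035,"rx":0,"ry":-0.025,"rz":-0.003,"claw":0},{"dx":-0.2,"dy":-0.21,"dz":0.035,"rx":0,"ry":-0.025,"rz":-0.003,"claw":0},{"dx":-0.2,"dy":-0.21,"dz":0.035,"rx":0,"ry":-0.025,"rz":-0.003,"claw":0}]'

```text
time_s: 1.8
ee_pos: [0.3016, 0.2641, 0.2239]
eef_rot: [-3.132, 0.394, 2.882]
force: [1.5, 0.6, -0.3]
grip_width: 0.0941
grip_force: 0.0
```

Call:
step_arm --plan '[{"dx":-0.2,"dy":-0.21,"dz":0.035,"rx":0,"ry":-0.025,"rz":-0.003,"claw":0},{"dx":-0.2,"dy":-0.21,"dz":0.035,"rx":0,"ry":-0.025,"rz":-0.003,"claw":0},{"dx":-0.2,"dy":-0.21,"dz":0.035,"rx":0,"ry":-0.025,"rz":-0.003,"claw":0},{"dx":-0.2,"dy":-0.21,"dz":0.035,"rx":0,"ry":-0.025,"rz":-0.003,"claw":0},{"dx":-0.2,"dy":-0.21,"dz":0.035,"rx":0,"ry":-0.025,"rz":-0.003,"claw":0},{"dx":-0.2,"dy":-0.21,"dz":0.035,"rx":0,"ry":-0.025,"rz":-0.003,"claw":0},{"dx":-0.2,"dy":-0.21,"dz":0.035,"rx":0,"ry":-0.025,"rz":-0.003,"claw":0},{"dx":-0.2,"dy":-0.21,"dz":0.035,"rx":0,"ry":-0.025,"rz":-0.003,"claw":0},{"dx":-0.2,"dy":-0.21,"dz":0.035,"rx":0,"ry":-0.025,"rz":-0.003,"claw":0},{"dx":-0.2,"dy":-0.21,"dz":0.035,"rx":0,"ry":-0.025,"rz":-0.003,"claw":0}]'

```text
time_s: 2.8
ee_pos: [0.4314, 0.0167, 0.3063]
eef_rot: [-3.091, 0.786, 2.952]
force: [0.2, 0.9, -0.3]
grip_width: 0.0939
grip_force: 0.0
```

```bash
python3 - <<'E'
from h import *
p=shot("wrist"); w=cloud(p); o=p["obs"]; save(p,"w1.png"); np.savez("w1.npz",w=w,img=p["img"])
print(np.round(o["qpos"],2))
for t in("pad","screw_head","holder"):
    for d in viewer.recognise(t,p)[:2]: print(t,round(d["score"],2),np.round(d["rect"]))
d=viewer.recognise("pad",p)
if d:
    l,t,r,b=map(int,d[0]["rect"]); q=w[t-4:b+4,l-4:r+4].reshape(-1,3)
    q=q[(q[:,2]>.085)&(q[:,2]<.24)&(q[:,0]<.72)]; rng=np.random.default_rng(0);best=np.zeros(len(q),bool)
    for _ in range(400):
        a=q[rng.choice(len(q),3,0)];n=np.cross(a[1]-a[0],a[2]-a[0]);n/=np.linalg.norm(n)+1e-12
        if abs(n[2])<.15:
            i=abs((q-a[0])@n)<.002
            if i.sum()>best.sum():best=i
    s=q[best];c=s.mean(0);n=np.linalg.svd(s-c,full_matrices=False)[2][2];n*=-np.sign(n[0])
    y=np.array([n[1],-n[0],0]);e=s@y;pe=np.percentile(e,[.5,99.5]);print("n",n.round(3),"yaw",np.degrees(np.arctan2(-n[1],-n[0])),"width",np.diff(pe),"mid",(c+y*(pe.mean()-c@y)).round(4),"z",np.percentile(s[:,2],[.5,99.5]),len(s))
E
```

```text
[ 0.1  -0.41  2.17 -0.42  0.67 -1.03]
pad 0.72 [172.   0. 219.  84.]
pad 0.7 [265. 169. 313. 282.]
screw_head 0.75 [254. 113. 435. 301.]
holder 0.76 [ 34.  16. 191. 165.]
holder 0.3 [284.   2. 402.  99.]Traceback (most recent call last):
  File "<stdin>", line 11, in <module>
  File "numpy/random/_generator.pyx", line 864, in numpy.random._generator.Generator.choice
ValueError: a must be a positive integer unless no samples are taken
```

View pics/w1.png

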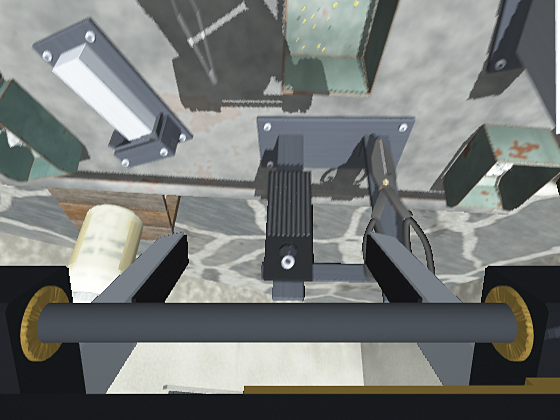

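The upside-down wrist view shows the pad at (265-313,169-282), the screw head at (288,262), and the holder at (110,95). The second pad detection is the correct one.

```bash
python3 - <<'E'
from h import *
w=np.load("w1.npz")["w"];im=np.load("w1.npz")["img"].astype(int).sum(2)
q=w[165:286,260:318].reshape(-1,3)
q=q[(q[:,2]>.085)&(q[:,2]<.24)&(q[:,0]<.72)]; rng=np.random.default_rng(0);best=np.zeros(len(q),bool)
for _ in range(400):
    a=q[rng.choice(len(q),3,0)];n=np.cross(a[1]-a[0],a[2]-a[0]);n/=np.linalg.norm(n)+1e-12
    if abs(n[2])<.15:
        i=abs((q-a[0])@n)<.002
        if i.sum()>best.sum():best=i
s=q[best];c=s.mean(0);n=np.linalg.svd(s-c,full_matrices=False)[2][2];n*=-np.sign(n[0])
y=np.array([n[1],-n[0],0]);y/=np.linalg.norm(y);e=s@y;pe=np.percentile(e,[.5,99.5]);print("n",n.round(3),"yaw",np.degrees(np.arctan2(-n[1],-n[0])),"width",np.diff(pe),"mid",(c+y*(pe.mean()-c@y)).round(4),"z",np.percentile(s[:,2],[.5,99.5]),len(s))
h=w[255:270,280:296].reshape(-1,3);h=h[((h-c)@n>.004)];print("head",h.mean(0).round(4),len(h))
m=np.zeros(im.shape,bool);m[10:170,30:195]=1
q=w[m&(im>420)];q=q[abs(q[:,2]-.037)<.006]
r=cv2.minAreaRect(q[:,:2].astype(np.float32)*1000);print("rail",len(q),np.round(r[0],1),np.round(r[1],1),r[2],np.median(q[:,2]))
E
```

```text
n [-0.981  0.195  0.005] yaw -11.248342882926092 width [0.05549644] mid [ 0.6469 -0.021   0.1641] z [0.0861365  0.23338074] 4620
head [ 0.6405 -0.0198  0.2162] 119
rail 2862 [ 551.3 -317. ] [154.2 265.3] 4.557078838348389 0.03621633959670123
```

```bash
python3 - <<'E'
from h import *
R=tool(-11.25,45);tz=R.as_matrix()[:,2];G=np.array([.6518,-.022,.165])+.002*tz
move(G-.09*tz,R,8); move(G,R,6,G-.09*tz,R)
E
```

```text
N=8 d [-0.0747  0.01    0.2121] r [-0.0036 -0.0002  0.0003] | mm/row 22.5 deg/row 0.33
N=6 d [-0.    0.    0.15] r [0. 0. 0.] | mm/row 15.0 deg/row 0.0
```

Call:
step_arm --plan '[{"dx":-0.075,"dy":0.01,"dz":0.212,"rx":-0.0036,"ry":0,"rz":0,"claw":0},{"dx":-0.075,"dy":0.01,"dz":0.212,"rx":-0.0036,"ry":0,"rz":0,"claw":0},{"dx":-0.075,"dy":0.01,"dz":0.212,"rx":-0.0036,"ry":0,"rz":0,"claw":0},{"dx":-0.075,"dy":0.01,"dz":0.212,"rx":-0.0036,"ry":0,"rz":0,"claw":0},{"dx":-0.075,"dy":0.01,"dz":0.212,"rx":-0.0036,"ry":0,"rz":0,"claw":0},{"dx":-0.075,"dy":0.01,"dz":0.212,"rx":-0.0036,"ry":0,"rz":0,"claw":0},{"dx":-0.075,"dy":0.01,"dz":0.212,"rx":-0.0036,"ry":0,"rz":0,"claw":0},{"dx":-0.075,"dy":0.01,"dz":0.212,"rx":-0.0036,"ry":0,"rz":0,"claw":0},{"dx":0,"dy":0,"dz":0,"rx":0,"ry":0,"rz":0,"claw":0},{"dx":0,"dy":0,"dz":0,"rx":0,"ry":0,"rz":0,"claw":0}]'

```text
time_s: 4.05
ee_pos: [0.5906, -0.0089, 0.227]
eef_rot: [-3.137, 0.782, 2.953]
force: [-0.2, 1.1, -0.2]
grip_width: 0.0937
grip_force: 0.0
```

```bash
python3 - <<'E'
from h import *
R=tool(-11.25,45);tz=R.as_matrix()[:,2];G=np.array([.6518,-.022,.165])+.002*tz
print(np.round(telemetry.get_obs()["qpos"],2));move(G,R,6)
E
```

```text
[-0.03  0.08  1.96 -0.35  0.35 -1.12]
N=6 d [-0.001  -0.0016  0.1501] r [ 0.0001 -0.0004  0.0006] | mm/row 15.0 deg/row 0.06
```

```bash
python3 - <<'E'
from h import *
R=tool(-11.25,33);tz=R.as_matrix()[:,2];G=np.array([.6518,-.022,.165])+.002*tz
move(G-.07*tz,R,4); move(G,R,5,G-.07*tz,R)
E
```

```text
N=4 d [-0.0406 -0.0025  0.0509] r [0.     0.0328 0.0009] | mm/row 6.5 deg/row 2.95
N=5 d [ 0.   -0.    0.14] r [0. 0. 0.] | mm/row 14.0 deg/row 0.0
```

Call:
step_arm --plan '[{"dx":-0.04,"dy":-0.002,"dz":0.051,"rx":0,"ry":0.033,"rz":0.001,"claw":0},{"dx":-0.04,"dy":-0.002,"dz":0.051,"rx":0,"ry":0.033,"rz":0.001,"claw":0},{"dx":-0.04,"dy":-0.002,"dz":0.051,"rx":0,"ry":0.033,"rz":0.001,"claw":0},{"dx":-0.04,"dy":-0.002,"dz":0.051,"rx":0,"ry":0.033,"rz":0.001,"claw":0},{"dx":0,"dy":0,"dz":0.14,"rx":0,"ry":0,"rz":0,"claw":0},{"dx":0,"dy":0,"dz":0.14,"rx":0,"ry":0,"rz":0,"claw":0},{"dx":0,"dy":0,"dz":0.14,"rx":0,"ry":0,"rz":0,"claw":0},{"dx":0,"dy":0,"dz":0.14,"rx":0,"ry":0,"rz":0,"claw":0},{"dx":0,"dy":0,"dz":0.14,"rx":0,"ry":0,"rz":0,"claw":0},{"dx":0,"dy":0,"dz":0,"rx":0,"ry":0,"rz":0,"claw":0}]'

```text
time_s: 5.05
ee_pos: [0.6525, -0.0229, 0.1609]
eef_rot: [3.141, 0.573, 2.944]
force: [-0.4, 1.0, 0.9]
grip_width: 0.0939
grip_force: 0.0
```

```bash
python3 - <<'E'
from h import *
R=tool(-11.25,33);tz=R.as_matrix()[:,2];G=np.array([.6518,-.022,.165])+.002*tz
o=telemetry.get_obs();print(np.round(o["qpos"],2),o["ee_pos"],G,o["force"]);move(G,R,1)
p=shot("wrist");save(p,"w2.png")
E
```

```text
[-0.06  0.34  1.72 -0.15  0.51 -1.33] [ 0.65250826 -0.02291377  0.16090298] [ 0.65286835 -0.02221251  0.16332266] [-0.376857    1.01370219  0.85799305]
N=1 d [-0.0149  0.0076 -0.0192] r [-0.0003 -0.0016 -0.0008] | mm/row 2.5 deg/row 0.16
```

View pics/w2.png

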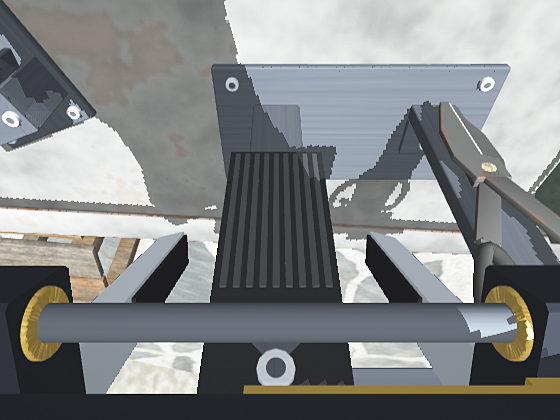

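The wrist view shows the pad (215-345 at row 300) centred between the fingers (188 and 367). Closing on it.

Call:
step_arm --plan '[{"dx":-0.015,"dy":0.007,"dz":-0.019,"rx":0,"ry":0,"rz":0,"claw":0.3},{"dx":0,"dy":0,"dz":0,"rx":0,"ry":0,"rz":0,"claw":1},{"dx":0,"dy":0,"dz":0,"rx":0,"ry":0,"rz":0,"claw":1},{"dx":0,"dy":0,"dz":0,"rx":0,"ry":0,"rz":0,"claw":1},{"dx":0,"dy":0,"dz":0,"rx":0,"ry":0,"rz":0,"claw":1},{"dx":0,"dy":0,"dz":0,"rx":0,"ry":0,"rz":0,"claw":1},{"dx":0,"dy":0,"dz":0,"rx":0,"ry":0,"rz":0,"claw":1},{"dx":0,"dy":0,"dz":0,"rx":0,"ry":0,"rz":0,"claw":1}]' --grip_force 30

```text
time_s: 5.9
ee_pos: [0.6537, -0.0225, 0.1664]
eef_rot: [3.141, 0.577, 2.943]
force: [0.0, -1.1, 1.1]
grip_width: 0.0554
grip_force: 30.0
```

```bash
python3 - <<'E'
from h import *
R=tool(-11.25,33);p=np.array(telemetry.get_obs()["ee_pos"]);f=np.array([.981,-.195,0])
up=p+[0,0,.017];out=up-.04*f
move(up,R,3,p,R);move(out,R,4,up,R);
b=out-.10*f+[0,0,.06]; move(b,R,6,out,R)
E
```

```text
N=3 d [-0.0309  0.     -0.0475] r [0. 0. 0.] | mm/row 5.7 deg/row 0.0
N=4 d [ 0.0839 -0.     -0.0545] r [0. 0. 0.] | mm/row 10.0 deg/row 0.0
N=6 d [ 0.0853 -0.     -0.1747] r [0. 0. 0.] | mm/row 19.4 deg/row 0.0
```

Call:
step_arm --plan '[{"dx":-0.031,"dy":0,"dz":-0.0475,"rx":0,"ry":0,"rz":0,"claw":1},{"dx":-0.031,"dy":0,"dz":-0.0475,"rx":0,"ry":0,"rz":0,"claw":1},{"dx":-0.031,"dy":0,"dz":-0.0475,"rx":0,"ry":0,"rz":0,"claw":1},{"dx":0,"dy":0,"dz":0,"rx":0,"ry":0,"rz":0,"claw":1},{"dx":0,"dy":0,"dz":0,"rx":0,"ry":0,"rz":0,"claw":1}]'

```text
time_s: 6.4
ee_pos: [0.6536, -0.0225, 0.1834]
eef_rot: [3.141, 0.577, 2.943]
force: [-0.3, 1.0, -2.9]
grip_width: 0.0556
grip_force: 30.0
```

Lifted exactly 17 mm, carrying about the pad's weight. Pulling off.

Call:
step_arm --plan '[{"dx":0.042,"dy":0,"dz":-0.0272,"rx":0,"ry":0,"rz":0,"claw":1},{"dx":0.042,"dy":0,"dz":-0.0272,"rx":0,"ry":0,"rz":0,"claw":1},{"dx":0.084,"dy":0,"dz":-0.0545,"rx":0,"ry":0,"rz":0,"claw":1},{"dx":0.084,"dy":0,"dz":-0.0545,"rx":0,"ry":0,"rz":0,"claw":1},{"dx":0.084,"dy":0,"dz":-0.0545,"rx":0,"ry":0,"rz":0,"claw":1},{"dx":0,"dy":0,"dz":0,"rx":0,"ry":0,"rz":0,"claw":1}]'

```text
time_s: 7.0
ee_pos: [0.6133, -0.0143, 0.1834]
eef_rot: [3.141, 0.576, 2.943]
force: [0.2, -0.3, -3.4]
grip_width: 0.0559
grip_force: 30.0
```

```bash
cat > sl.py <<'E'
from h import *
Y=Ro.from_euler("z",2.2,degrees=True);px=Y.apply([.7071,0,.7071]);pz=Y.apply([-.7071,0,.7071]);py=Y.apply([0,1,0])
S=np.array([.5335,.267,.089]);Rs=tool(2.2,-12)
def T(a,b): return S+(.0084+a)*px+(.003+b)*pz
E
python3 - <<'E'
from sl import *
o=telemetry.get_obs();R0=Ro.from_euler("xyz",o["eef_rot"])
b=np.array([.49,.03,.29]);Rb=tool(-8,22)
move(b,Rb,7);print(T(.03,.06));move(T(.03,.06),Rs,14,b,Rb)
E
```

```text
N=7 d [ 0.0903  0.0319 -0.2219] r [-0.0024  0.0175 -0.0047] | mm/row 24.2 deg/row 1.64
[0.51611816 0.26633226 0.16069994]
N=14 d [0.0009 0.1714 0.0926] r [-0.0007  0.0269 -0.0082] | mm/row 19.5 deg/row 2.53
```

Call:
step_arm --plan '[{"dx":0.09,"dy":0.032,"dz":-0.222,"rx":-0.0024,"ry":0.0175,"rz":-0.0047,"claw":1},{"dx":0.09,"dy":0.032,"dz":-0.222,"rx":-0.0024,"ry":0.0175,"rz":-0.0047,"claw":1},{"dx":0.09,"dy":0.032,"dz":-0.222,"rx":-0.0024,"ry":0.0175,"rz":-0.0047,"claw":1},{"dx":0.09,"dy":0.032,"dz":-0.222,"rx":-0.0024,"ry":0.0175,"rz":-0.0047,"claw":1},{"dx":0.09,"dy":0.032,"dz":-0.222,"rx":-0.0024,"ry":0.0175,"rz":-0.0047,"claw":1},{"dx":0.09,"dy":0.032,"dz":-0.222,"rx":-0.0024,"ry":0.0175,"rz":-0.0047,"claw":1},{"dx":0.09,"dy":0.032,"dz":-0.222,"rx":-0.0024,"ry":0.0175,"rz":-0.0047,"claw":1}]'

```text
time_s: 7.7
ee_pos: [0.4905, 0.03, 0.2909]
eef_rot: [3.141, 0.384, 3.002]
force: [0.2, -0.5, -2.0]
grip_width: 0.0555
grip_force: 30.0
```

Call:
step_arm --plan '[{"dx":0,"dy":0.171,"dz":0.092,"rx":-0.0007,"ry":0.027,"rz":-0.008,"claw":1},{"dx":0,"dy":0.171,"dz":0.092,"rx":-0.0007,"ry":0.027,"rz":-0.008,"claw":1},{"dx":0,"dy":0.171,"dz":0.092,"rx":-0.0007,"ry":0.027,"rz":-0.008,"claw":1},{"dx":0,"dy":0.171,"dz":0.092,"rx":-0.0007,"ry":0.027,"rz":-0.008,"claw":1},{"dx":0,"dy":0.171,"dz":0.092,"rx":-0.0007,"ry":0.027,"rz":-0.008,"claw":1},{"dx":0,"dy":0.171,"dz":0.092,"rx":-0.0007,"ry":0.027,"rz":-0.008,"claw":1},{"dx":0,"dy":0.171,"dz":0.092,"rx":-0.0007,"ry":0.027,"rz":-0.008,"claw":1},{"dx":0,"dy":0.171,"dz":0.092,"rx":-0.0007,"ry":0.027,"rz":-0.008,"claw":1},{"dx":0,"dy":0.171,"dz":0.092,"rx":-0.0007,"ry":0.027,"rz":-0.008,"claw":1},{"dx":0,"dy":0.171,"dz":0.092,"rx":-0.0007,"ry":0.027,"rz":-0.008,"claw":1}]'

```text
time_s: 8.7
ee_pos: [0.5233, 0.1981, 0.1987]
eef_rot: [-3.132, -0.042, 3.127]
force: [-0.4, 0.2, -2.6]
grip_width: 0.0557
grip_force: 30.0
```

```bash
python3 - <<'E'
from sl import *
o=telemetry.get_obs();print(np.round(o["qpos"],2))
move(T(.03,.06),Rs,5)
E
```

```text
[ 0.29  0.36  1.49  0.    1.33 -1.26]
N=5 d [0.0052 0.1371 0.0761] r [-0.0004  0.0213 -0.0069] | mm/row 15.7 deg/row 2.01
```

Call:
step_arm --plan '[{"dx":0.005,"dy":0.137,"dz":0.076,"rx":-0.0004,"ry":0.021,"rz":-0.007,"claw":1},{"dx":0.005,"dy":0.137,"dz":0.076,"rx":-0.0004,"ry":0.021,"rz":-0.007,"claw":1},{"dx":0.005,"dy":0.137,"dz":0.076,"rx":-0.0004,"ry":0.021,"rz":-0.007,"claw":1},{"dx":0.005,"dy":0.137,"dz":0.076,"rx":-0.0004,"ry":0.021,"rz":-0.007,"claw":1},{"dx":0.005,"dy":0.137,"dz":0.076,"rx":-0.0004,"ry":0.021,"rz":-0.007,"claw":1},{"dx":0,"dy":0,"dz":0,"rx":0,"ry":0,"rz":0,"claw":1},{"dx":0,"dy":0,"dz":0,"rx":0,"ry":0,"rz":0,"claw":1}]'

```text
time_s: 9.4
ee_pos: [0.5162, 0.2653, 0.161]
eef_rot: [-3.141, -0.205, -3.103]
force: [0.4, -0.8, -2.2]
grip_width: 0.0556
grip_force: 30.0
```

```bash
python3 - <<'E'
from sl import *
p=shot("side");q=shot("scene")
a=p["img"][190:370,220:420];b=q["img"][250:400,160:330]
im=np.hstack([cv2.resize(a,(400,360)),cv2.resize(b,(400,360))]);cv2.imwrite("pics/pre.png",im[:,:,::-1])
move(T(.006,.004),Rs,6); move(T(0,0),Rs,3,T(.006,.004),Rs)
E
```

```text
N=6 d [-0.0564  0.0022  0.0861] r [-0.      0.0005 -0.    ] | mm/row 10.3 deg/row 0.05
N=3 d [-0.0003  0.      0.024 ] r [0. 0. 0.] | mm/row 2.4 deg/row 0.0
```

View pics/pre.png

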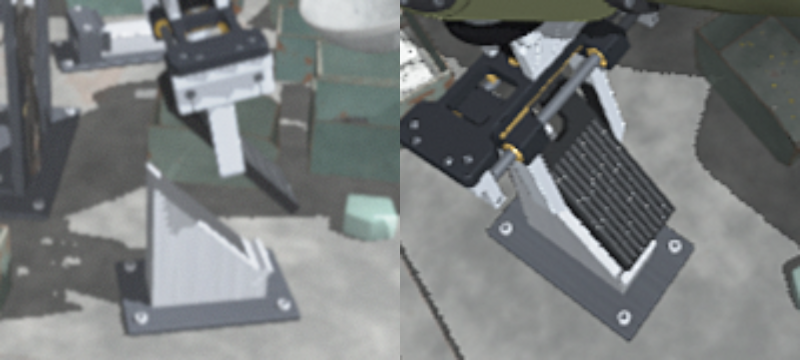

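The left view shows the pad (to about (295,205)) parallel to the slope. The right view shows it lined up over the wedge with the ledge at (635,270). Lowering it.

Call:
step_arm --plan '[{"dx":-0.056,"dy":0.002,"dz":0.086,"rx":0,"ry":0,"rz":0,"claw":1},{"dx":-0.056,"dy":0.002,"dz":0.086,"rx":0,"ry":0,"rz":0,"claw":1},{"dx":-0.056,"dy":0.002,"dz":0.086,"rx":0,"ry":0,"rz":0,"claw":1},{"dx":-0.056,"dy":0.002,"dz":0.086,"rx":0,"ry":0,"rz":0,"claw":1},{"dx":-0.056,"dy":0.002,"dz":0.086,"rx":0,"ry":0,"rz":0,"claw":1},{"dx":-0.056,"dy":0.002,"dz":0.086,"rx":0,"ry":0,"rz":0,"claw":1},{"dx":0,"dy":0,"dz":0,"rx":0,"ry":0,"rz":0,"claw":1},{"dx":0,"dy":0,"dz":0,"rx":0,"ry":0,"rz":0,"claw":1}]'

```text
time_s: 10.3
ee_pos: [0.5382, 0.2676, 0.1034]
eef_rot: [-3.141, -0.207, -3.103]
force: [-0.4, -0.5, -2.5]
grip_width: 0.0555
grip_force: 30.0
```

Call:
step_arm --plan '[{"dx":0,"dy":0,"dz":0.024,"rx":0,"ry":0,"rz":0,"claw":1},{"dx":0,"dy":0,"dz":0.024,"rx":0,"ry":0,"rz":0,"claw":1},{"dx":0,"dy":0,"dz":0,"rx":0,"ry":0,"rz":0,"claw":1}]'

```text
time_s: 10.6
ee_pos: [0.537, 0.2675, 0.0988]
eef_rot: [-3.141, -0.207, -3.103]
force: [-0.1, 1.2, -3.1]
grip_width: 0.0557
grip_force: 30.0
```

Call:
step_arm --plan '[{"dx":0,"dy":0,"dz":0.02,"rx":0,"ry":0,"rz":0,"claw":1},{"dx":0,"dy":0,"dz":0,"rx":0,"ry":0,"rz":0,"claw":1}]'

```text
time_s: 10.8
ee_pos: [0.5367, 0.2676, 0.0978]
eef_rot: [3.141, -0.206, -3.102]
force: [-3.0, -1.0, 5.1]
grip_width: 0.0557
grip_force: 30.0
```

Call:
step_arm --plan '[{"dx":0,"dy":0,"dz":0.015,"rx":0,"ry":0,"rz":0,"claw":1},{"dx":0,"dy":0,"dz":0,"rx":0,"ry":0,"rz":0,"claw":1}]'

```text
time_s: 11.0
ee_pos: [0.5365, 0.2677, 0.0975]
eef_rot: [3.141, -0.206, -3.102]
force: [-7.0, -1.6, 15.4]
grip_width: 0.0556
grip_force: 30.0
```

Contact on both slope and ledge. Releasing.

Call:
step_arm --plan '[{"dx":0,"dy":0,"dz":-0.015,"rx":0,"ry":0,"rz":0,"claw":1},{"dx":0,"dy":0,"dz":0,"rx":0,"ry":0,"rz":0,"claw":0},{"dx":0,"dy":0,"dz":0,"rx":0,"ry":0,"rz":0,"claw":0},{"dx":0,"dy":0,"dz":0,"rx":0,"ry":0,"rz":0,"claw":0},{"dx":0,"dy":0,"dz":0,"rx":0,"ry":0,"rz":0,"claw":0},{"dx":0,"dy":0,"dz":0,"rx":0,"ry":0,"rz":0,"claw":0},{"dx":0,"dy":0,"dz":0,"rx":0,"ry":0,"rz":0,"claw":0},{"dx":0,"dy":0,"dz":0,"rx":0,"ry":0,"rz":0,"claw":0}]'

```text
time_s: 11.8
ee_pos: [0.5368, 0.2675, 0.0969]
eef_rot: [-3.141, -0.207, -3.103]
force: [-0.3, -0.1, -0.5]
grip_width: 0.0941
grip_force: 0.0
```

```bash
python3 - <<'E'
from sl import *
o=telemetry.get_obs();print(np.round(o["qpos"],2))
# pull back along slope normal 60 and tilt to +20
R=tool(2.2,22);c=np.array(o["ee_pos"])
up=c+[-.03,0,.09]; move(up,Rs,5)
move(up+[-.05,-.003,.06],tool(2.2,25),6,up,Rs)
E
```

```text
[ 0.37  0.64  1.34  0.07  1.35 -1.26]
N=5 d [ 0.0958  0.0023 -0.1638] r [-0.      0.0004  0.0001] | mm/row 19.0 deg/row 0.03
N=6 d [ 0.0787 -0.0018 -0.1066] r [ 0.     -0.0685  0.    ] | mm/row 13.2 deg/row 6.17
```

Call:
step_arm --plan '[{"dx":0.096,"dy":0.002,"dz":-0.164,"rx":0,"ry":0,"rz":0,"claw":0},{"dx":0.096,"dy":0.002,"dz":-0.164,"rx":0,"ry":0,"rz":0,"claw":0},{"dx":0.096,"dy":0.002,"dz":-0.164,"rx":0,"ry":0,"rz":0,"claw":0},{"dx":0.096,"dy":0.002,"dz":-0.164,"rx":0,"ry":0,"rz":0,"claw":0},{"dx":0.079,"dy":-0.002,"dz":-0.107,"rx":0,"ry":-0.0685,"rz":0,"claw":0},{"dx":0.079,"dy":-0.002,"dz":-0.107,"rx":0,"ry":-0.0685,"rz":0,"claw":0},{"dx":0.079,"dy":-0.002,"dz":-0.107,"rx":0,"ry":-0.0685,"rz":0,"claw":0},{"dx":0.079,"dy":-0.002,"dz":-0.107,"rx":0,"ry":-0.0685,"rz":0,"claw":0},{"dx":0.079,"dy":-0.002,"dz":-0.107,"rx":0,"ry":-0.0685,"rz":0,"claw":0},{"dx":0.079,"dy":-0.002,"dz":-0.107,"rx":0,"ry":-0.0685,"rz":0,"claw":0}]'

```text
time_s: 12.8
ee_pos: [0.4618, 0.2643, 0.2307]
eef_rot: [3.14, 0.445, -3.103]
force: [-0.5, 0.3, 0.3]
grip_width: 0.094
grip_force: 0.0
```

```bash
python3 - <<'E'
from h import *
p=shot("wrist"); w=cloud(p);o=p["obs"];print(o["ee_pos"],np.round(o["qpos"],2),np.round(o["joint_vel"],2))
im=p["img"].astype(int)
m=(np.isfinite(w[...,0]))&(abs(w[...,0]-.53)<.09)&(abs(w[...,1]-.267)<.06)&(w[...,2]>.03)&(w[...,2]<.16)
q=w[m];rng=np.random.default_rng(0);best=np.zeros(len(q),bool)
for _ in range(500):
    a=q[rng.choice(len(q),3,0)];n=np.cross(a[1]-a[0],a[2]-a[0]);n/=np.linalg.norm(n)+1e-12
    if .55<abs(n[2])<.85:
        i=abs((q-a[0])@n)<.002
        if i.sum()>best.sum():best=i
s=q[best];c=s.mean(0);n=np.linalg.svd(s-c,full_matrices=False)[2][2];n*=np.sign(n[2])
yaw=np.arctan2(-n[1],-n[0]);print("n",n.round(3),"yaw by n",np.degrees(yaw),len(s))
x=np.array([0,0,1.])-n*n[2];x/=np.linalg.norm(x);y=np.cross(n,x)
uv=np.stack([(s-c)@x,(s-c)@y],1).astype(np.float32)*1000
r=cv2.minAreaRect(uv);print("rect",r,"pct",np.percentile(uv,[.5,99.5],axis=0))
C=c+x*r[0][0]/1e3+y*r[0][1]/1e3;print("top-face centre",C,"origin",C-.01*n,"y",y)
save(p,"w3.png")
E
```

```text
[0.46183223 0.26428813 0.23066694] [ 0.55  0.06  1.84 -0.28  0.86 -0.92] [ 0.38 -0.66  0.81 -0.95 -0.93  0.96]
n [-0.705 -0.031  0.709] yaw by n 2.545111749499568 10010
rect ((-2.1642379760742188, 0.043613433837890625), (56.14516830444336, 156.62600708007812), 89.47858428955078) pct [[-78.14548187 -27.98366444]
 [ 75.84563892  27.93741154]]
top-face centre [0.5227305  0.26847017 0.09384526] origin [0.52977913 0.26878348 0.08675875] y [-0.04440597  0.99901357  0.        ]
```

View pics/w3.png

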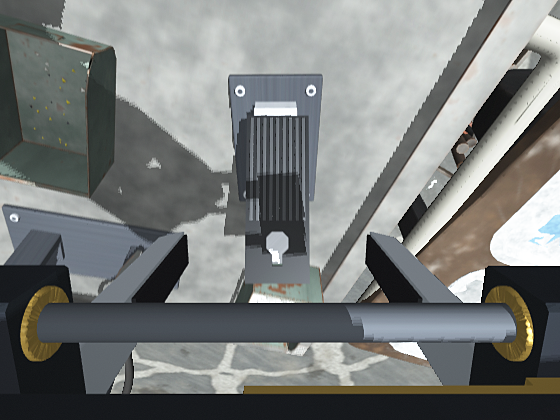

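The pad rests square on the slope: keyhole end up at (278,250), plain end at the ledge (275,110). Regrasping with the tool tilted 30° forward.

```bash
cat > sg.py <<'E'
from sl import *
R=tool(2.4,30);tz=R.as_matrix()[:,2];G=np.array([.5327,.268,.089])+.005*pz+.002*tz
E
python3 - <<'E'
from sg import *
o=telemetry.get_obs();print(o["ee_pos"])
move(G-.07*tz,R,7);move(G,R,6,G-.07*tz,R)
E
```

```text
[0.45982992 0.26418569 0.23063044]
N=7 d [0.0076 0.0011 0.1238] r [ 0.     -0.0067 -0.0002] | mm/row 12.4 deg/row 0.6
N=6 d [0.     0.     0.1167] r [0. 0. 0.] | mm/row 11.7 deg/row 0.0
```

Call:
step_arm --plan '[{"dx":0.0076,"dy":0.001,"dz":0.124,"rx":0,"ry":-0.0067,"rz":0,"claw":0},{"dx":0.0076,"dy":0.001,"dz":0.124,"rx":0,"ry":-0.0067,"rz":0,"claw":0},{"dx":0.0076,"dy":0.001,"dz":0.124,"rx":0,"ry":-0.0067,"rz":0,"claw":0},{"dx":0.0076,"dy":0.001,"dz":0.124,"rx":0,"ry":-0.0067,"rz":0,"claw":0},{"dx":0.0076,"dy":0.001,"dz":0.124,"rx":0,"ry":-0.0067,"rz":0,"claw":0},{"dx":0.0076,"dy":0.001,"dz":0.124,"rx":0,"ry":-0.0067,"rz":0,"claw":0},{"dx":0.0076,"dy":0.001,"dz":0.124,"rx":0,"ry":-0.0067,"rz":0,"claw":0},{"dx":0,"dy":0,"dz":0,"rx":0,"ry":0,"rz":0,"claw":0},{"dx":0,"dy":0,"dz":0,"rx":0,"ry":0,"rz":0,"claw":0}]'

```text
time_s: 13.75
ee_pos: [0.4968, 0.2663, 0.1499]
eef_rot: [-3.141, 0.513, -3.103]
force: [-0.4, -1.4, 0.2]
grip_width: 0.0941
grip_force: 0.0
```

```bash
python3 - <<'E'
from sg import *
o=telemetry.get_obs();print(o["ee_pos"],np.round(o["qpos"],2))
move(G,R,6)
E
```

```text
[0.49680184 0.26626408 0.14992707] [ 0.53  0.21  1.89 -0.42  0.61 -0.79]
N=6 d [0.0003 0.0005 0.1132] r [-0.0002 -0.0012 -0.0003] | mm/row 11.3 deg/row 0.11
```

Call:
step_arm --plan '[{"dx":0,"dy":0,"dz":0.113,"rx":0,"ry":-0.001,"rz":0,"claw":0},{"dx":0,"dy":0,"dz":0.113,"rx":0,"ry":-0.001,"rz":0,"claw":0},{"dx":0,"dy":0,"dz":0.113,"rx":0,"ry":-0.001,"rz":0,"claw":0},{"dx":0,"dy":0,"dz":0.113,"rx":0,"ry":-0.001,"rz":0,"claw":0},{"dx":0,"dy":0,"dz":0.113,"rx":0,"ry":-0.001,"rz":0,"claw":0},{"dx":0,"dy":0,"dz":0.113,"rx":0,"ry":-0.001,"rz":0,"claw":0},{"dx":0,"dy":0,"dz":0,"rx":0,"ry":0,"rz":0,"claw":0},{"dx":0,"dy":0,"dz":0,"rx":0,"ry":0,"rz":0,"claw":0}]'

```text
time_s: 14.55
ee_pos: [0.5303, 0.2675, 0.0901]
eef_rot: [-3.141, 0.522, -3.102]
force: [0.5, -0.6, 1.1]
grip_width: 0.0938
grip_force: 0.0
```

Call:
step_arm --plan '[{"dx":0,"dy":0,"dz":0,"rx":0,"ry":0,"rz":0,"claw":0.3},{"dx":0,"dy":0,"dz":0,"rx":0,"ry":0,"rz":0,"claw":1},{"dx":0,"dy":0,"dz":0,"rx":0,"ry":0,"rz":0,"claw":1},{"dx":0,"dy":0,"dz":0,"rx":0,"ry":0,"rz":0,"claw":1},{"dx":0,"dy":0,"dz":0,"rx":0,"ry":0,"rz":0,"claw":1},{"dx":0,"dy":0,"dz":0,"rx":0,"ry":0,"rz":0,"claw":1},{"dx":0,"dy":0,"dz":0,"rx":0,"ry":0,"rz":0,"claw":1}]' --grip_force 30

```text
time_s: 15.25
ee_pos: [0.5303, 0.2676, 0.0905]
eef_rot: [-3.141, 0.522, -3.102]
force: [-1.6, -0.0, 1.6]
grip_width: 0.0558
grip_force: 30.0
```

```bash
python3 - <<'E'
from sg import *
o=telemetry.get_obs();c=np.array(o["ee_pos"]);print(c,Ro.from_euler("xyz",o["eef_rot"]).as_matrix()[:,2],np.round(o["qpos"],2),"G",G)
d=c-np.array([.5327,.268,.089]);print("tcp in pad frame",d@px,d@py,d@pz)
a=c+.06*pz+[0,0,.10];move(a,tool(2.4,24),6)
b=np.array([.44,0.02,.28]);Rb=tool(6,-5);move(b,Rb,13,a,tool(2.4,24))
E
```

```text
[0.53034375 0.26761251 0.09051181] [ 0.49856121  0.01927596 -0.86664015] [ 0.5   0.37  1.86 -0.5   0.49 -0.72] G [0.53016623 0.26790616 0.09080345]
tcp in pad frame -0.000606394449148737 -0.00029675716869923013 0.002744392283997681
N=6 d [-4.670e-02  1.000e-04 -2.433e-01] r [-0.0002  0.011  -0.0003] | mm/row 24.8 deg/row 0.99
N=13 d [ 0.0432 -0.1864 -0.0448] r [-0.0005  0.0248 -0.0031] | mm/row 19.6 deg/row 2.25
```

Call:
step_arm --plan '[{"dx":-0.047,"dy":0,"dz":-0.243,"rx":0,"ry":0.011,"rz":0,"claw":1},{"dx":-0.047,"dy":0,"dz":-0.243,"rx":0,"ry":0.011,"rz":0,"claw":1},{"dx":-0.047,"dy":0,"dz":-0.243,"rx":0,"ry":0.011,"rz":0,"claw":1},{"dx":-0.047,"dy":0,"dz":-0.243,"rx":0,"ry":0.011,"rz":0,"claw":1},{"dx":-0.047,"dy":0,"dz":-0.243,"rx":0,"ry":0.011,"rz":0,"claw":1},{"dx":-0.047,"dy":0,"dz":-0.243,"rx":0,"ry":0.011,"rz":0,"claw":1}]'

```text
time_s: 15.85
ee_pos: [0.4875, 0.2658, 0.2332]
eef_rot: [-3.141, 0.417, -3.102]
force: [0.7, 0.5, -2.7]
grip_width: 0.0554
grip_force: 30.0
```

Call:
step_arm --plan '[{"dx":0.043,"dy":-0.186,"dz":-0.045,"rx":-0.0005,"ry":0.025,"rz":-0.003,"claw":1},{"dx":0.043,"dy":-0.186,"dz":-0.045,"rx":-0.0005,"ry":0.025,"rz":-0.003,"claw":1},{"dx":0.043,"dy":-0.186,"dz":-0.045,"rx":-0.0005,"ry":0.025,"rz":-0.003,"claw":1},{"dx":0.043,"dy":-0.186,"dz":-0.045,"rx":-0.0005,"ry":0.025,"rz":-0.003,"claw":1},{"dx":0.043,"dy":-0.186,"dz":-0.045,"rx":-0.0005,"ry":0.025,"rz":-0.003,"claw":1},{"dx":0.043,"dy":-0.186,"dz":-0.045,"rx":-0.0005,"ry":0.025,"rz":-0.003,"claw":1},{"dx":0.043,"dy":-0.186,"dz":-0.045,"rx":-0.0005,"ry":0.025,"rz":-0.003,"claw":1},{"dx":0.043,"dy":-0.186,"dz":-0.045,"rx":-0.0005,"ry":0.025,"rz":-0.003,"claw":1},{"dx":0.043,"dy":-0.186,"dz":-0.045,"rx":-0.0005,"ry":0.025,"rz":-0.003,"claw":1},{"dx":0.043,"dy":-0.186,"dz":-0.045,"rx":-0.0005,"ry":0.025,"rz":-0.003,"claw":1}]'

```text
time_s: 16.85
ee_pos: [0.4469, 0.0765, 0.2663]
eef_rot: [-3.139, 0.023, -3.055]
force: [0.5, 0.3, -2.2]
grip_width: 0.0555
grip_force: 30.0
```

```bash
python3 - <<'E'
from h import *
def fit(w,im,zl,lab):
    for th in (380,450):
        m=(im>th)&(abs(w[...,2]-zl)<.005)&(abs(w[...,0]-.533)<.1)&(abs(w[...,1]+.234)<.05)
        k=cv2.morphologyEx(m.astype(np.uint8),cv2.MORPH_OPEN,np.ones((3,3)))
        n,l,st,_=cv2.connectedComponentsWithStats(k); j=1+np.argmax(st[1:,4]); q=w[l==j]
        r=cv2.minAreaRect(q[:,:2].astype(np.float32)*1000)
        e=np.linalg.svd((q-q.mean(0))[:,:2],full_matrices=False)[2][0]
        print(lab,th,len(q),np.round(r[0],1),np.round(r[1],1),round(r[2],2),"pca",np.degrees(np.arctan(e[1]/e[0])).round(2),q.mean(0).round(4))
        a=np.radians(10);f=np.array([np.cos(a),np.sin(a)]);g=np.array([-f[1],f[0]])
        print("   along",np.percentile(q[:,:2]@f,[.5,99.5]).round(4),"across",np.percentile(q[:,:2]@g,[.5,50,99.5]).round(4))
a=np.load("w1.npz");fit(a["w"],a["img"].astype(int).sum(2),.0365,"w1")
a=np.load("scene.npz");fit(a["w"],a["img"].astype(int).sum(2),.038,"scene")
# jaw cheeks & stop in w1
w=np.load("w1.npz")["w"];f=np.array([np.cos(.1745),np.sin(.1745)]);g=np.array([-f[1],f[0]])
u=w[...,:2]@f;v=w[...,:2]@g;m=(w[...,2]>.043)&(w[...,2]<.075)&(u>.5)&(u<.66)&(abs(v+.323)<.06)
print("jaw along",np.percentile(u[m],[1,50,99]).round(4),"across",np.percentile(v[m],[1,50,99]).round(4),"z",np.percentile(w[...,2][m],[1,50,99]).round(4),m.sum())
E
```

```text
w1 380 2743 [ 534.1 -232.8] [130.6  43. ] 9.0 pca 9.36 [ 0.5249 -0.2323  0.036 ]
   along [0.4208 0.5472] across [-0.342  -0.3196 -0.3014]
w1 450 2737 [ 534.1 -232.8] [130.6  43. ] 9.0 pca 9.4 [ 0.525  -0.2324  0.0361]
   along [0.4208 0.5472] across [-0.342  -0.3196 -0.3014]
scene 380 604 [ 531.7 -234.4] [120.3  43.2] 10.67 pca 10.05 [ 0.5303 -0.2339  0.0382]
   along [0.4231 0.5417] across [-0.3441 -0.3221 -0.3024]
scene 450 569 [ 531.7 -234.5] [120.2  42.8] 10.29 pca 10.21 [ 0.5306 -0.2348  0.0384]
   along [0.4232 0.5416] across [-0.3439 -0.323  -0.3028]
jaw along [0.5321 0.5536 0.5761] across [-0.3617 -0.3151 -0.2817] z [0.0437 0.0577 0.0623] 1414
```

```bash
cat > hd.py <<'E'
from h import *
yw=9.7;f=np.array([np.cos(np.radians(yw)),np.sin(np.radians(yw)),0]);g=np.array([-f[1],f[0],0])
Rh=tool(yw,-15.1);C=np.array([.533,-.2336,0])
def H(end,z): # pad end along s, pad underside height z -> TCP
    return C+(end-.075-.4843-.0006)*f+[0,0,z+.0027]
E
python3 - <<'E'
from hd import *
o=telemetry.get_obs();print(np.round(o["qpos"],2),H(.512,.12))
move(H(.512,.12),Rh,16)
E
```

```text
[ 0.09  0.03  1.73 -0.    1.36 -1.57] [ 0.4857848  -0.24167064  0.1227    ]
N=16 d [-0.0093 -0.1999  0.0903] r [ 0.0003  0.0114 -0.0033] | mm/row 22.0 deg/row 1.07
```

Call:
step_arm --plan '[{"dx":-0.009,"dy":-0.2,"dz":0.09,"rx":0.0003,"ry":0.0114,"rz":-0.0033,"claw":1},{"dx":-0.009,"dy":-0.2,"dz":0.09,"rx":0.0003,"ry":0.0114,"rz":-0.0033,"claw":1},{"dx":-0.009,"dy":-0.2,"dz":0.09,"rx":0.0003,"ry":0.0114,"rz":-0.0033,"claw":1},{"dx":-0.009,"dy":-0.2,"dz":0.09,"rx":0.0003,"ry":0.0114,"rz":-0.0033,"claw":1},{"dx":-0.009,"dy":-0.2,"dz":0.09,"rx":0.0003,"ry":0.0114,"rz":-0.0033,"claw":1},{"dx":-0.009,"dy":-0.2,"dz":0.09,"rx":0.0003,"ry":0.0114,"rz":-0.0033,"claw":1},{"dx":-0.009,"dy":-0.2,"dz":0.09,"rx":0.0003,"ry":0.0114,"rz":-0.0033,"claw":1},{"dx":-0.009,"dy":-0.2,"dz":0.09,"rx":0.0003,"ry":0.0114,"rz":-0.0033,"claw":1}]'

```text
time_s: 17.65
ee_pos: [0.4684, -0.0825, 0.1943]
eef_rot: [-3.137, -0.119, -3.014]
force: [0.8, 0.4, -2.7]
grip_width: 0.0558
grip_force: 30.0
```

Call:
step_arm --plan '[{"dx":-0.009,"dy":-0.2,"dz":0.09,"rx":0.0003,"ry":0.0114,"rz":-0.0033,"claw":1},{"dx":-0.009,"dy":-0.2,"dz":0.09,"rx":0.0003,"ry":0.0114,"rz":-0.0033,"claw":1},{"dx":-0.009,"dy":-0.2,"dz":0.09,"rx":0.0003,"ry":0.0114,"rz":-0.0033,"claw":1},{"dx":-0.009,"dy":-0.2,"dz":0.09,"rx":0.0003,"ry":0.0114,"rz":-0.0033,"claw":1},{"dx":-0.009,"dy":-0.2,"dz":0.09,"rx":0.0003,"ry":0.0114,"rz":-0.0033,"claw":1},{"dx":-0.009,"dy":-0.2,"dz":0.09,"rx":0.0003,"ry":0.0114,"rz":-0.0033,"claw":1},{"dx":-0.009,"dy":-0.2,"dz":0.09,"rx":0.0003,"ry":0.0114,"rz":-0.0033,"claw":1},{"dx":-0.009,"dy":-0.2,"dz":0.09,"rx":0.0003,"ry":0.0114,"rz":-0.0033,"claw":1},{"dx":0,"dy":0,"dz":0,"rx":0,"ry":0,"rz":0,"claw":1},{"dx":0,"dy":0,"dz":0,"rx":0,"ry":0,"rz":0,"claw":1}]'

```text
time_s: 18.65
ee_pos: [0.4859, -0.2408, 0.123]
eef_rot: [3.142, -0.262, -2.973]
force: [0.3, -0.3, -3.3]
grip_width: 0.0558
grip_force: 30.0
```

```bash
python3 - <<'E'
from hd import *
o=telemetry.get_obs();print(np.round(o["qpos"],2),o["ee_pos"],H(.512,.12))
move(H(.512,.040),Rh,8)
p=shot("wrist");save(p,"w4.png");w=cloud(p)
np.savez("w4.npz",w=w,img=p["img"])
# pad top face fit: z around .13
m=(abs(w[...,2]-.13)<.006)&(abs(w[...,0]-.49)<.1)&(abs(w[...,1]+.242)<.06);q=w[m]
n=np.linalg.svd(q-q.mean(0),full_matrices=False)[2][2];n*=np.sign(n[2]);r=cv2.minAreaRect(q[:,:2].astype(np.float32)*1000)
print("pad n",n.round(4),len(q),r,q.mean(0))
E
```

```text
[-0.46  0.51  1.49 -0.16  1.36 -2.15] [ 0.48585489 -0.24081708  0.12302902] [ 0.4857848  -0.24167064  0.1227    ]
N=8 d [-0.0258 -0.001   0.097 ] r [ 0.      0.0002 -0.    ] | mm/row 10.0 deg/row 0.01
pad n [-0.0038 -0.0058  1.    ] 28648 ((476.8952331542969, -241.30894470214844), (131.1646270751953, 79.6360092163086), 9.754704475402832) [ 0.46949417 -0.24238492  0.13102158]
```

View pics/w4.png

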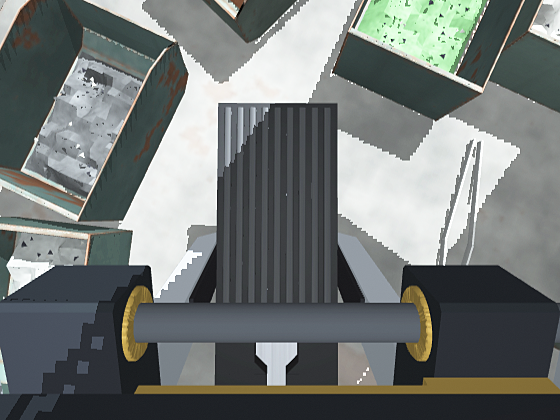

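The pad is level and straight in the grip (218-337 across, centred at 278). Lowering towards the rail.

Call:
step_arm --plan '[{"dx":-0.026,"dy":-0.001,"dz":0.097,"rx":0,"ry":0,"rz":0,"claw":1},{"dx":-0.026,"dy":-0.001,"dz":0.097,"rx":0,"ry":0,"rz":0,"claw":1},{"dx":-0.026,"dy":-0.001,"dz":0.097,"rx":0,"ry":0,"rz":0,"claw":1},{"dx":-0.026,"dy":-0.001,"dz":0.097,"rx":0,"ry":0,"rz":0,"claw":1},{"dx":-0.026,"dy":-0.001,"dz":0.097,"rx":0,"ry":0,"rz":0,"claw":1},{"dx":-0.026,"dy":-0.001,"dz":0.097,"rx":0,"ry":0,"rz":0,"claw":1},{"dx":-0.026,"dy":-0.001,"dz":0.097,"rx":0,"ry":0,"rz":0,"claw":1},{"dx":-0.026,"dy":-0.001,"dz":0.097,"rx":0,"ry":0,"rz":0,"claw":1},{"dx":0,"dy":0,"dz":0,"rx":0,"ry":0,"rz":0,"claw":1},{"dx":0,"dy":0,"dz":0,"rx":0,"ry":0,"rz":0,"claw":1}]'

```text
time_s: 19.7
ee_pos: [0.4863, -0.2419, 0.0431]
eef_rot: [-3.141, -0.261, -2.972]
force: [-0.9, 0.3, -2.1]
grip_width: 0.0557
grip_force: 30.0
```

```bash
python3 - <<'E'
from hd import *
o=telemetry.get_obs();print(o["ee_pos"],H(.512,.04),o["force"])
move(H(.512,.0365),Rh,2)
p=shot("scene");q=shot("side")
a=p["img"][140:240,290:430];b=q["img"][170:250,230:340]
im=np.hstack([cv2.resize(a,(430,307),interpolation=3),cv2.resize(b,(370,307),interpolation=3)]);cv2.imwrite("pics/h.png",im[:,:,::-1])
E
```

```text
[ 0.48630961 -0.24193473  0.04313437] [ 0.4857848  -0.24167064  0.0427    ] [-0.91692487  0.33191954 -2.13332523]
N=2 d [-0.0028  0.0018  0.0196] r [-0.0002  0.0007 -0.0001] | mm/row 2.0 deg/row 0.07
```

View pics/h.png

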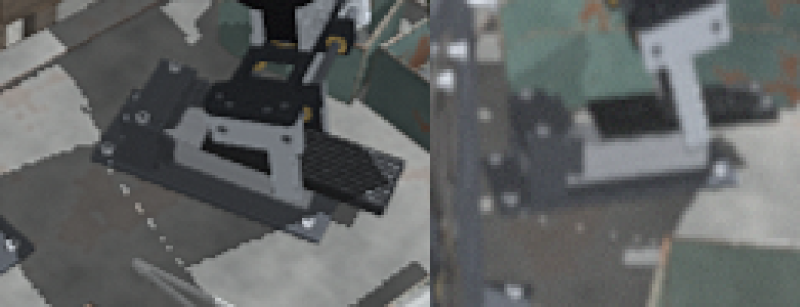

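Pad lies just above the rail with its end short of the jaw (scene crop (185,135)). Lowering to touch, then sliding.

Call:
step_arm --plan '[{"dx":-0.003,"dy":0.002,"dz":0.016,"rx":0,"ry":0,"rz":0,"claw":1},{"dx":-0.003,"dy":0,"dz":0.016,"rx":0,"ry":0,"rz":0,"claw":1},{"dx":0,"dy":0,"dz":0,"rx":0,"ry":0,"rz":0,"claw":1},{"dx":0,"dy":0,"dz":0,"rx":0,"ry":0,"rz":0,"claw":1}]'

```text
time_s: 20.2
ee_pos: [0.486, -0.2418, 0.0399]
eef_rot: [-3.141, -0.261, -2.973]
force: [0.4, -0.5, -2.3]
grip_width: 0.0557
grip_force: 30.0
```

```bash
python3 - <<'E'
from hd import *
o=telemetry.get_obs();c=np.array(o["ee_pos"]);R=Ro.from_euler("xyz",o["eef_rot"]);print(c,o["force"],(c-H(.512,.036))@f,(c-H(.512,.036))@g)
move(c+.005*f,R,1)
E
```

```text
[ 0.48599685 -0.24178013  0.03993628] [ 0.40161635 -0.54714601 -2.33672564] 0.00019057053937472705 -0.00014365005250781255
N=1 d [-0.0483  0.     -0.0129] r [0. 0. 0.] | mm/row 5.0 deg/row 0.0
```

Call:
step_arm --plan '[{"dx":-0.048,"dy":0,"dz":-0.013,"rx":0,"ry":0,"rz":0,"claw":1},{"dx":-0.048,"dy":0,"dz":-0.013,"rx":0,"ry":0,"rz":0,"claw":1},{"dx":-0.048,"dy":0,"dz":-0.013,"rx":0,"ry":0,"rz":0,"claw":1},{"dx":-0.048,"dy":0,"dz":-0.013,"rx":0,"ry":0,"rz":0,"claw":1},{"dx":0,"dy":0,"dz":0,"rx":0,"ry":0,"rz":0,"claw":1}]'

```text
time_s: 20.7
ee_pos: [0.5062, -0.2382, 0.0399]
eef_rot: [-3.141, -0.261, -2.972]
force: [-1.3, 0.0, -2.3]
grip_width: 0.0558
grip_force: 30.0
```

Call:
step_arm --plan '[{"dx":-0.048,"dy":0,"dz":-0.013,"rx":0,"ry":0,"rz":0,"claw":1},{"dx":-0.048,"dy":0,"dz":-0.013,"rx":0,"ry":0,"rz":0,"claw":1},{"dx":-0.048,"dy":0,"dz":-0.013,"rx":0,"ry":0,"rz":0,"claw":1},{"dx":0,"dy":0,"dz":0,"rx":0,"ry":0,"rz":0,"claw":1}]'

```text
time_s: 21.1
ee_pos: [0.5209, -0.2358, 0.04]
eef_rot: [-3.141, -0.261, -2.972]
force: [-0.6, 0.1, -3.9]
grip_width: 0.0559
grip_force: 30.0
```

No contact so far. Continuing in small steps.

Call:
step_arm --plan '[{"dx":-0.039,"dy":0,"dz":-0.01,"rx":0,"ry":0,"rz":0,"claw":1},{"dx":-0.039,"dy":0,"dz":-0.01,"rx":0,"ry":0,"rz":0,"claw":1},{"dx":-0.039,"dy":0,"dz":-0.01,"rx":0,"ry":0,"rz":0,"claw":1},{"dx":0,"dy":0,"dz":0,"rx":0,"ry":0,"rz":0,"claw":1}]'

```text
time_s: 21.5
ee_pos: [0.5327, -0.2338, 0.0399]
eef_rot: [-3.141, -0.261, -2.972]
force: [-0.6, 0.2, -3.5]
grip_width: 0.0558
grip_force: 30.0
```

Call:
step_arm --plan '[{"dx":-0.029,"dy":0,"dz":-0.008,"rx":0,"ry":0,"rz":0,"claw":1},{"dx":0,"dy":0,"dz":0,"rx":0,"ry":0,"rz":0,"claw":1}]'

```text
time_s: 21.7
ee_pos: [0.5354, -0.2333, 0.0399]
eef_rot: [-3.141, -0.261, -2.972]
force: [-0.3, -0.1, -3.2]
grip_width: 0.0559
grip_force: 30.0
```

Call:
step_arm --plan '[{"dx":-0.029,"dy":0,"dz":-0.008,"rx":0,"ry":0,"rz":0,"claw":1},{"dx":0,"dy":0,"dz":0,"rx":0,"ry":0,"rz":0,"claw":1}]'

```text
time_s: 21.9
ee_pos: [0.536, -0.2334, 0.0395]
eef_rot: [3.141, -0.267, -2.973]
force: [-14.6, -3.5, 1.0]
grip_width: 0.0553
grip_force: 30.0
```

Call:
step_arm --plan '[{"dx":-0.019,"dy":0,"dz":-0.005,"rx":0,"ry":0,"rz":0,"claw":1},{"dx":0,"dy":0,"dz":0,"rx":0,"ry":0,"rz":0,"claw":1}]'

```text
time_s: 22.1
ee_pos: [0.5366, -0.2334, 0.0394]
eef_rot: [3.14, -0.27, -2.973]
force: [-23.7, -5.7, 2.2]
grip_width: 0.0555
grip_force: 30.0
```

Call:
step_arm --plan '[{"dx":-0.019,"dy":0,"dz":-0.005,"rx":0,"ry":0,"rz":0,"claw":1},{"dx":0,"dy":0,"dz":0,"rx":0,"ry":0,"rz":0,"claw":1}]'

```text
time_s: 22.3
ee_pos: [0.5378, -0.2332, 0.0391]
eef_rot: [3.14, -0.272, -2.973]
force: [-28.3, -6.3, 3.0]
grip_width: 0.0556
grip_force: 30.0
```

Stop reached at the expected distance. Easing, lowering and releasing.

Call:
step_arm --plan '[{"dx":0.025,"dy":0,"dz":0.008,"rx":0,"ry":0,"rz":0,"claw":1},{"dx":-0.003,"dy":0,"dz":0.01,"rx":0,"ry":0,"rz":0,"claw":1},{"dx":0,"dy":0,"dz":0,"rx":0,"ry":0,"rz":0,"claw":1}]'

```text
time_s: 22.6
ee_pos: [0.5377, -0.2333, 0.0391]
eef_rot: [-3.141, -0.266, -2.973]
force: [-14.4, -2.9, 6.3]
grip_width: 0.0557
grip_force: 30.0
```

Call:
step_arm --plan '[{"dx":0.01,"dy":0,"dz":0,"rx":0,"ry":0,"rz":0,"claw":1},{"dx":0,"dy":0,"dz":0,"rx":0,"ry":0,"rz":0,"claw":0},{"dx":0,"dy":0,"dz":0,"rx":0,"ry":0,"rz":0,"claw":0},{"dx":0,"dy":0,"dz":0,"rx":0,"ry":0,"rz":0,"claw":0},{"dx":0,"dy":0,"dz":0,"rx":0,"ry":0,"rz":0,"claw":0},{"dx":0,"dy":0,"dz":0,"rx":0,"ry":0,"rz":0,"claw":0},{"dx":0,"dy":0,"dz":0,"rx":0,"ry":0,"rz":0,"claw":0}]'

```text
time_s: 23.3
ee_pos: [0.5386, -0.2327, 0.039]
eef_rot: [-3.141, -0.261, -2.972]
force: [0.4, 0.5, 0.1]
grip_width: 0.0937
grip_force: 0.0
```

```bash
python3 - <<'E'
from hd import *
o=telemetry.get_obs();c=np.array(o["ee_pos"]);R=Ro.from_euler("xyz",o["eef_rot"]);print(c,o["force"])
u=c-.02*f+[0,0,.09];move(u,R,6);move(u-.06*f+[0,0,.05],tool(yw,8),6,u,R)
E
```

```text
[ 0.53856752 -0.23273394  0.03901282] [0.38193251 0.46821534 0.06023042]
N=6 d [ 7.090e-02 -1.000e-04 -1.363e-01] r [0. 0. 0.] | mm/row 15.4 deg/row 0.0
N=6 d [ 0.1081 -0.     -0.074 ] r [-0.0001 -0.0425  0.    ] | mm/row 13.1 deg/row 3.83
```

Call:
step_arm --plan '[{"dx":0.071,"dy":0,"dz":-0.136,"rx":0,"ry":0,"rz":0,"claw":0},{"dx":0.071,"dy":0,"dz":-0.136,"rx":0,"ry":0,"rz":0,"claw":0},{"dx":0.071,"dy":0,"dz":-0.136,"rx":0,"ry":0,"rz":0,"claw":0},{"dx":0.071,"dy":0,"dz":-0.136,"rx":0,"ry":0,"rz":0,"claw":0},{"dx":0.071,"dy":0,"dz":-0.136,"rx":0,"ry":0,"rz":0,"claw":0},{"dx":0.071,"dy":0,"dz":-0.136,"rx":0,"ry":0,"rz":0,"claw":0}]'

```text
time_s: 23.9
ee_pos: [0.5184, -0.2362, 0.1304]
eef_rot: [-3.141, -0.261, -2.973]
force: [-0.1, -0.0, 0.1]
grip_width: 0.0942
grip_force: 0.0
```

Call:
step_arm --plan '[{"dx":0.108,"dy":0,"dz":-0.074,"rx":0,"ry":-0.0425,"rz":0,"claw":0},{"dx":0.108,"dy":0,"dz":-0.074,"rx":0,"ry":-0.0425,"rz":0,"claw":0},{"dx":0.108,"dy":0,"dz":-0.074,"rx":0,"ry":-0.0425,"rz":0,"claw":0},{"dx":0.108,"dy":0,"dz":-0.074,"rx":0,"ry":-0.0425,"rz":0,"claw":0},{"dx":0.108,"dy":0,"dz":-0.074,"rx":0,"ry":-0.0425,"rz":0,"claw":0},{"dx":0.108,"dy":0,"dz":-0.074,"rx":0,"ry":-0.0425,"rz":0,"claw":0},{"dx":0,"dy":0,"dz":0,"rx":0,"ry":0,"rz":0,"claw":0},{"dx":0,"dy":0,"dz":0,"rx":0,"ry":0,"rz":0,"claw":0},{"dx":0,"dy":0,"dz":0,"rx":0,"ry":0,"rz":0,"claw":0}]'

```text
time_s: 24.8
ee_pos: [0.46, -0.246, 0.1788]
eef_rot: [-3.141, 0.138, -2.972]
force: [-0.5, 0.9, -0.4]
grip_width: 0.0939
grip_force: 0.0
```

```bash
python3 - <<'E'
from hd import *
p=shot("wrist");save(p,"w5.png");w=cloud(p);s=w[...,:2]@f[:2]-(C@f)+.4843;v=(w-C)@g;z=w[...,2]
m=(abs(z-.046)<.004)&(s>.38)&(s<.525)&(abs(v)<.05);q=w[m]
n=np.linalg.svd(q-q.mean(0),full_matrices=False)[2][2];n*=np.sign(n[2])
r=cv2.minAreaRect(q[:,:2].astype(np.float32)*1000)
print("pad n",n.round(4),"z",q[:,2].mean(),"yaw",r[2],r[1],"s range",np.percentile(s[m],[.3,99.7]),"v",np.percentile(v[m],[.5,99.5]))
m=(z>.054)&(z<.075)&(s>.5)&(s<.6)&(abs(v)<.05)
print("jaw s",np.percentile(s[m],[.5,50,99.5]),"v",np.percentile(v[m],[1,99]),"z",np.percentile(z[m],[5,50,95]),m.sum())
E
```

```text
pad n [2.e-04 4.e-04 1.e+00] z 0.04678404233599632 yaw 9.695945739746094 (112.3355712890625, 56.135223388671875) s range [0.41293672 0.52439334] v [-0.02688917  0.02852889]
jaw s [0.56572195 0.57276496 0.57660462] v [-0.03922829  0.03978825] z [0.05713091 0.05811101 0.059649  ] 501
```

View pics/w5.png

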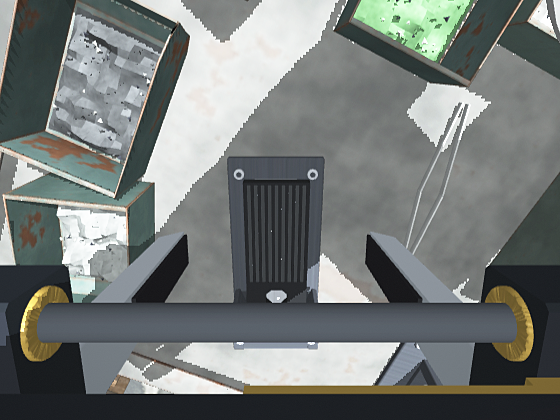

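The pad lies level and straight in the holder (245-310, rows 180-300) with its keyhole by the hook at (275,296). I'll check how deep it is against the jaw geometry.

```bash
python3 - <<'E'
from hd import *
for nm in("w1","scene","side"):
    w=np.load(nm+".npz")["w"];s=w[...,:2]@f[:2]-(C@f)+.4843;v=(w-C)@g;z=w[...,2]
    for lab,m in(("hook mid",(abs(v)<.022)&(z>.048)),("cheeks",(abs(v)>.028)&(abs(v)<.042)&(z>.045))):
        m=m&(s>.5)&(s<.61)&(z<.075);
        if m.sum()>20: print(nm,lab,m.sum(),np.percentile(s[m],[1,10,50,90,99]).round(4),"z",np.percentile(z[m],[5,50,95]).round(4))
    m=(abs(z-.008)<.003)&(s>.36)&(s<.64)&(abs(v)<.043)&(abs(v)>.03);print(" foot s",np.percentile(s[m],[1,99]).round(4),m.sum())
    m=(abs(v)<.02)&(s>.5)&(s<.61)&(z>.03)&(z<.075)
    h,e=np.histogram(s[m],np.arange(.50,.61,.005));print(" ",[(round(a,3),np.median(z[m&(s>=a)&(s<a+.005)]).round(3)) for a in e[:-1] if (m&(s>=a)&(s<a+.005)).any()])
E
```

```text
w1 hook mid 621 [0.5354 0.5374 0.5542 0.5714 0.5759] z [0.0562 0.0579 0.059 ]
w1 cheeks 578 [0.5317 0.5365 0.5532 0.5717 0.576 ] z [0.0465 0.0571 0.0615]
 foot s [0.4011 0.5958] 1294
  [(np.float64(0.5), np.float64(0.036)), (np.float64(0.505), np.float64(0.036)), (np.float64(0.51), np.float64(0.036)), (np.float64(0.515), np.float64(0.036)), (np.float64(0.52), np.float64(0.036)), (np.float64(0.525), np.float64(0.036)), (np.float64(0.53), np.float64(0.036)), (np.float64(0.535), np.float64(0.056)), (np.float64(0.54), np.float64(0.037)), (np.float64(0.545), np.float64(0.056)), (np.float64(0.55), np.float64(0.057)), (np.float64(0.555), np.float64(0.058)), (np.float64(0.56), np.float64(0.058)), (np.float64(0.565), np.float64(0.058)), (np.float64(0.57), np.float64(0.058)), (np.float64(0.575), np.float64(0.058))]
scene hook mid 204 [0.5378 0.5406 0.5577 0.5736 0.5775] z [0.0576 0.0599 0.062 ]
scene cheeks 183 [0.5336 0.538  0.5571 0.574  0.5784] z [0.0466 0.0585 0.064 ]
 foot s [0.3909 0.6224] 254
  [(np.float64(0.5), np.float64(0.038)), (np.float64(0.505), np.float64(0.038)), (np.float64(0.
[... 650 characters left out ...]
.5756 0.5766] z [0.0462 0.0539 0.0581]
 foot s [0.4065 0.5948] 102
  [(np.float64(0.5), np.float64(0.033)), (np.float64(0.505), np.float64(0.033)), (np.float64(0.51), np.float64(0.033)), (np.float64(0.515), np.float64(0.033)), (np.float64(0.52), np.float64(0.033)), (np.float64(0.525), np.float64(0.033)), (np.float64(0.53), np.float64(0.033)), (np.float64(0.535), np.float64(0.055)), (np.float64(0.54), np.float64(0.054)), (np.float64(0.545), np.float64(0.055)), (np.float64(0.55), np.float64(0.055)), (np.float64(0.555), np.float64(0.055)), (np.float64(0.56), np.float64(0.055)), (np.float64(0.565), np.float64(0.055)), (np.float64(0.57), np.float64(0.055)), (np.float64(0.575), np.float64(0.045))]
```

The hook lip at s≈0.536 plus 27 mm, and the mouth at 0.532 plus 31 mm, both put the stop at 0.563. The pad's end is at 0.413 + 0.150 = 0.563, so it is home. Handing in.

```bash
python3 -c "
from station import hand_in
print(hand_in())"
```

```text
the job is handed in; nothing more can be done
None
```

The job is handed in, with no verdict returned: the pad was parked on the slope, regrasped, and now lies level on the rail, its end measured to within about 2 mm of the stop, with the gripper clear of it.

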